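# Roll a mailing tube's label round to the bar code scanner and read it

## Robot

A 7-joint arm with a two-finger parallel gripper is mounted at the origin on a cart in front of the work surface, level with it; the furniture and walls round the work are solid. World frame = base frame: x ahead of the robot, y to its left, z up, the work surface at z = 0. Lengths are in m, angles in degrees, forces in N, time in s.
With the tool pointing down it reaches from about 0.425 to 1.025 m from the base axis. Payload 9.4 kg.
Tool frame: the origin (TCP) lies midway between the tips of the shut fingers; the grasp point (between the pads) lies 19 mm behind it; z points along the fingers, y is the direction in which the jaws open and shut (so a half turn about z gives the same grasp; the last joint's range is limited). The gripper opens to 85 mm and grips with 20 to 120 N. Pads are 22 mm wide; open, the fingers measure 114 mm over their backs; the gripper's body (76 mm by 85 mm) begins 54 mm behind the grasp point. The pads swing forward as they close: fully open they stand 13 mm farther back than shut.
Start: joints at [-68.566, 34.337, -0.143, 91.639, 0.103, 54.024, -4.572], TCP at [0.316, 0.653, 0.231] pointing down, gripper open.
Joint ranges: [-147.43, 147.43], [-19.82, 112.94], [-74.19, 73.91], [6.32, 146.72], [-59.91, 239.91], [6.04, 106.73], [-150.56, 150.56]. Speed limits (degrees/s): [127.2, 127.2, 172.46, 172.46, 180, 180, 180].

## Interface

Orientations are given as a 3x3 rotation matrix whose columns are the frame's x, y, z axes.
In Python, from rig import robot gives the robot as it stands. The module is installed in compiled form; this text tells all that it offers.
- The arm moves only by the shell command python3 -m jog 'ROWS' [OPENING] [FORCE]. ROWS is text: rows parted by semicolons, each of 6 numbers parted by spaces: the shift along the tool's x, y, z in cm, then the turn, a rotation vector about the tool's x, y, z in rad. In form: x y z rx ry rz; .... A call has 1 to 12 rows; each row shifts and turns the pose as measured when the row begins, along the tool's axes as they then stand; what a row does not reach is not made up. A row lasts 1/8 s, in which the tool goes at most 62.5 mm and 10.7 degrees, less where a joint would pass 70% of its speed; a pose out of reach is approached as far as the arm can. A call with a gripper value outside its range is refused whole. OPENING is the closure in counts, from 0 (fully open) to 255 (shut), set as the call begins (- or left out, the last holds). The fingers move at their own pace and stop on an object; FORCE is the grip in N (left out, the last holds). Time passes only in rows, so rows that do not move let the fingers close. It gives the time, the measured TCP pose, the force and the opening at its end, in the units of the state.
- robot.get_state(): the state, without advancing time (a new reading comes with each control period).
- robot.get_image(name): name is "scene" or "top" or "wrist"; returns a dict with "frame" (480x640x3 uint8, red, green, blue), "z_map" (480x640 float32, m along the optical axis (not along the pixel's ray), 0 where there is no reading), "intrinsics" (3x3 intrinsics, pixels), "dist_coeffs" ([k1, k2, p1, p2, k3] as OpenCV has them; the pictures are not rectified), "rvec" (rotation vector, rad) and "tvec" (3), from world to camera coordinates, as OpenCV has them; the wrist camera has in their place "hand_eye" (4x4, takes a point from camera to tool coordinates, whose origin is the TCP and whose axes are the flange's). Camera axes: x right, y down, z forward; pixel columns grow to the right and rows downward; lengths in m; the calibration is good to about 2 mm. A picture is of the moment at which its call begins: read the wrist's pose just before it.
- robot.sign_off(): hands the job in, once; it reports no verdict.
Trained networks look in a picture, given as the dict that the camera call returned (one of the last four; its "shot" number tells which), for a name from the list of things; names that differ only in an ending like _2 or _b are one class to them, and where a whole thing is asked for, a point or a joint stands for the part that bears it (a point fixed in the world has none). Each returns a list of dicts, best first, with "p" (0 to 1); they miss things now and then, are a little off and sometimes report something else, mostly with a low value. They report only what shows in the picture. A call takes as long as a camera call. They do not tell look-alikes from the thing itself.
- robot.look_for(picture, thing): "bbox" ([centre column, centre row, width, height] in pixels, round what is visible of it).
- robot.cut_out(picture, thing): "pixels" (480x640 bool, what is visible of it) and "bbox" ([centre column, centre row, width, height] in pixels, round what is visible of it).
The state is a dict: "time_s": time; "q": joint angles; "qd": joint speeds; "effort": joint torques, N m; "eef_pos": TCP position; "orientation": TCP orientation; "ft_force": force on the tool from outside, world axes, zero at the start; "ft_torque": the same for the moment, N m; "gripper_width": finger opening in m.
Only numpy, scipy, OpenCV 4.12 (cv2) and the standard library are available. Lean on these libraries where they do the work, as an engineer would, in place of code of your own. Each camera call takes 0.05 s, during which the arm holds its last target.

## Task

Get the label of the cardboard mailing tube read at the scanning station: with the tube resting on its rollers, slide it along until its far end is home against the end stop, and turn it until the middle of its label squarely faces the scanner's window. Then press the trigger button on top of the scanner all the way down and let it come up again, leaving the tube just so on the rollers. Handle the tube gently so that it is not dented, and leave the tape roll, the staple box and the marker where they are.

Things in the scene. Friction and masses are not known exactly. Their poses are not given: they have to be found in the camera images.
- station: Fixed grey scanning station: roller cradle (base 250 x 130 x 8 mm) and scanner. Origin under the base plate's middle, 3 to 12 mm above the worktop (levelling feet); +x along the cradle from its open near end to the end stop, +y to the scanner, z up. Two rubber rollers (28 mm diameter, 156 mm long) lie along x at y = +-36 mm, axles at z = 34 mm; cheeks at x = +-82 mm reach z = 43 mm.
- end_stop: Fixed upright grey plate, 70 mm wide, 90 mm high, 4 mm thick, at the cradle's far end. Origin on the face that the tube meets, at the height of the tube's axis, 100 mm along +x from the station's origin; own z along the cradle, away from the tube.
- tube: Loose cardboard mailing tube, white caps, 76 mm diameter, 200 mm long, 0.2 to 0.45 kg, on the rollers; axis at z = 71.5, top at 109.5 mm in the station's frame. Origin mid-axis; own z along the axis to the far end, own x out through the label's middle. Starts 14 to 45 mm short of the stop, label well away from the scanner, even underneath. 1 mm of press is some 10 N or more; over 30 N dents it.
- label_center (a point): Middle of the label, on the tube's surface, 38 mm from its axis, halfway along it. The white label with black bars is 120 mm long along the tube and spans 80 degrees round it. The rollers drag (about 1.3 N each at their surface), so the tube stays as it is left; a fingertip pressed on it with some 5 to 12 N and drawn round its surface turns it in place. A few newtons on its end slide it along.
- read_point (a point): Point fixed to the station where the scanner looks and where the label's middle must come: at x = 0, y = 32.9, z = 90.5 mm in the station's frame, on the surface of the seated tube, 30 degrees up from level on the scanner's side.
- tube_near_end (a point): Centre of the tube's near end face (-z end of the tube), the end to push on.
- tube_far_end (a point): Centre of the tube's far end face (+z end of the tube); home, it touches the end stop at x = 100 mm in the station's frame.
- trigger_top (a point): Centre of the top of the trigger, a round grey button (24 mm diameter) in a black collar on top of the scanner, at x = 0, y = 158, z = 190 mm in the station's frame; pressed straight down. The scanner is 78 mm wide along x; its tilted head, up to z = 172 mm, reaches in to y = 77 mm, with a dark window that looks 30 degrees downward at the tube's axis.
- trigger (a joint): Travel of the trigger in m: 0 up, 0.006 fully down; its spring takes about 5 N at full travel and lifts it again.
- tape_roll: Loose roll of beige tape lying flat, 104 mm across, 25 mm high, origin under its centre. To be left alone.
- staple_box: Loose small white cardboard box, 41 x 74 x 27 mm, origin under its centre. To be left alone.
- black_marker: Loose black capped marker lying down, 125 mm long along its y, 16 mm thick, origin under its centre. To be left alone.
Things that resemble listed ones, but are neither listed nor needed, are in the scene too. Of the things like the tube, leave any that is yellow; of the rest the larger one is meant.

How it is judged:
By the outcome, as a careful person would: the job done as asked, in the order asked, and still so for the second after the job is handed in, with the robot touching nothing.
It also fails if it takes over 61 s, if anything falls off the work surface, if the arm or the gripper's body presses on something with over 40 N, if the wrist force passes 120 N, or if a joint passes its speed limit or range.

## Working session

There is one attempt and no reset: what is moved stays moved. The work goes in short steps, Python scripts to look and compute and a shell command to move; the robot and the scene stay as the last step left them, time stands still between calls to the robot, and variables do not carry over. Pictures are saved under pics/ and viewed, and the job is handed in when it is done.

```bash
mkdir -p pics; cat > h.py <<'E'
import numpy as np, cv2
from rig import robot
def snap(name,fn):
    s=robot.get_state(); im=robot.get_image(name)
    cv2.imwrite('pics/'+fn,im['frame'][:,:,::-1]); im['state']=s; im['nm']=name; return im
def T_wc(im): # camera->world
    T=np.eye(4)
    if 'rvec' in im and im.get('rvec') is not None:
        R=cv2.Rodrigues(np.array(im['rvec'],float))[0]; t=np.array(im['tvec'],float).ravel()
        T[:3,:3]=R.T; T[:3,3]=-R.T@t; return T
    s=im['state']; T[:3,:3]=np.array(s['orientation']); T[:3,3]=s['eef_pos']
    return T@np.array(im['hand_eye'])
def cloud(im):
    K=np.array(im['intrinsics'],float); d=np.array(im['dist_coeffs'],float)
    u,v=np.meshgrid(np.arange(640),np.arange(480))
    p=cv2.undistortPoints(np.stack([u,v],-1).reshape(-1,1,2).astype(float),K,d).reshape(480,640,2)
    z=im['z_map'].astype(float)
    P=np.dstack([p*z[...,None],z])
    T=T_wc(im); W=P@T[:3,:3].T+T[:3,3]; W[z<=0]=np.nan
    return W
def proj(im,X):
    T=np.linalg.inv(T_wc(im)); 
    return cv2.projectPoints(np.atleast_2d(X).astype(float),cv2.Rodrigues(T[:3,:3])[0],T[:3,3],np.array(im['intrinsics'],float),np.array(im['dist_coeffs'],float))[0].reshape(-1,2)
E
python3 - <<'E'
from h import *
for n in ('scene','top'):
    im=snap(n,n+'0.png')
    np.set_printoptions(precision=3,suppress=True)
    W=cloud(im)
    for t in ['station','tube','end_stop','trigger','tape_roll','staple_box','black_marker']:
        for r in robot.cut_out(im,t)[:4]:
            m=r['pixels']; print(n,t,round(r['p'],2),np.round(r['bbox']),np.nanmedian(W[m],axis=0))
print(robot.get_state())
E
```

```text
scene station 0.81 [327. 296. 129. 138.] [ 0.538 -0.038  0.032]
scene tube 0.87 [339. 302.  73.  80.] [ 0.525 -0.148  0.103]
scene tube 0.84 [246. 237.  60.  37.] [0.625 0.214 0.062]
scene tape_roll 0.72 [392. 364.  49.  48.] [ 0.502 -0.3    0.023]
scene staple_box 0.84 [412. 328.  33.  42.] [ 0.627 -0.287  0.026]
scene black_marker 0.71 [159. 285.  40.  28.] [0.395 0.289 0.014]
top station 0.97 [327. 265. 108. 105.] [ 0.564 -0.052  0.043]
top tube 0.79 [360. 270.  39.  99.] [ 0.559 -0.129  0.108]
top tube 0.68 [304. 163.  33.  65.] [ 0.805 -0.013  0.051]
top end_stop 0.6 [353. 216.  32.  11.] [ 0.677 -0.128  0.038]
top trigger 0.41 [283. 262.  10.  14.] [0.569 0.026 0.193]
top tape_roll 0.73 [425. 289.  46.  43.] [ 0.512 -0.297  0.024]
top staple_box 0.94 [416. 236.  39.  26.] [ 0.636 -0.279  0.026]
top staple_box 0.63 [356. 270.  41.  97.] [ 0.559 -0.129  0.108]
top black_marker 0.8 [171. 342.  13.  48.] [0.395 0.292 0.014]
{'time_s': 0.8, 'q': array([-68.566,  34.334,  -0.143,  91.639,   0.102,  54.024,  -4.572]), 'qd': array([-0.044, -0.02 ,  0.055,  0.012, -0.013,  0.06 , -0.063]), 'effort': array([  0.001, -77.613,   1.564, -25.837,   0.012,   0.002,   0.   ]), 'eef_pos': array([0.316, 0.653, 0.231]), 'orientation': array([[-0.9  ,  0.436,  0.   ],
       [ 0.436,  0.9  ,  0.   ],
       [-0.   ,  0.   , -1.   ]]), 'ft_force': array([0.676, 0.457, 0.493]), 'ft_torque': array([0.013, 0.039, 0.045]), 'gripper_width': 0.08554744852870286}
```

View pics/scene0.png

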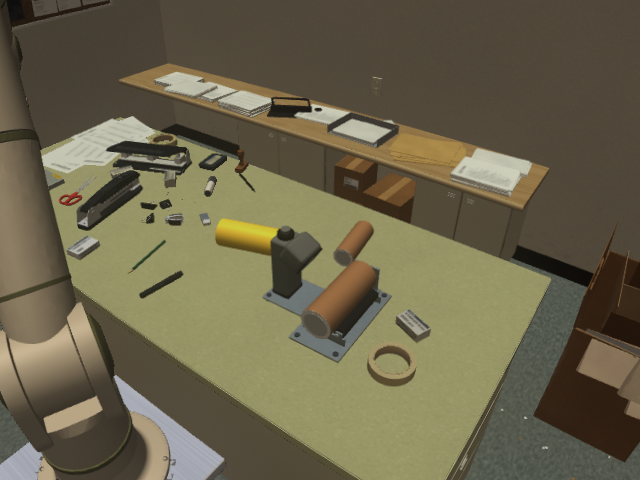

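View pics/top0.png

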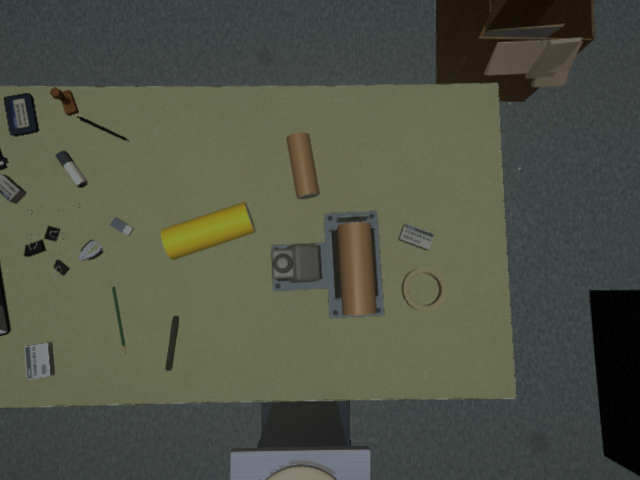

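```bash
python3 - <<'E'
from h import *
np.set_printoptions(precision=4,suppress=True)
im=snap('wrist','w0.png'); print(im['hand_eye'],im['intrinsics'])
im=snap('top','top1.png');W=cloud(im)
r=robot.cut_out(im,'tube')
for q in r:
    m=cv2.erode(q['pixels'].astype(np.uint8),np.ones((3,3)))>0
    P=W[m];P=P[~np.isnan(P[:,0])]
    c=P[:,:2].mean(0);w,v=np.linalg.eigh(np.cov((P[:,:2]-c).T)); d=v[:,1]*np.sign(v[0,1]); t=(P[:,:2]-c)@d
    print(q['p'],c,d,np.degrees(np.arctan2(d[1],d[0])),t.min(),t.max(),np.percentile(P[:,2],[5,50,98]))
E
```

```text
[[ 0.0001 -0.9609 -0.277   0.0715]
 [ 1.      0.0001  0.0002 -0.0001]
 [-0.0002 -0.277   0.9609 -0.1421]
 [ 0.      0.      0.      1.    ]] [[355.8511   0.     322.4204]
 [  0.     355.8511 238.1975]
 [  0.       0.       1.    ]]
0.95 [ 0.5587 -0.1298] [0.9992 0.0393] 2.250401527753612 -0.09619480176313237 0.09873040181397408 [0.0926 0.1084 0.1151]
0.72 [ 0.8028 -0.0146] [0.9861 0.1662] 9.566711184834134 -0.06945300853693742 0.07618305376546164 [0.0423 0.0523 0.0583]
0.61 [0.6495 0.2026] [ 0.3191 -0.9477] -71.39119451363948 -0.09955029207328604 0.09997324071236817 [0.0525 0.0712 0.0783]
```

```bash
python3 -m jog '-1 -1 -5 0 0 0; -3 -3 -4 0 0 0; -4 -4.3 -2 0 0 0; -4 -4.3 -2 0 0 0;-4 -4.3 -2 0 0 0;-4 -4.3 -2 0 0 0;-4 -4.3 0 0 0 0;-4 -4.3 0 0 0 0;-4 -4.3 0 0 0 0;-4 -4.3 0 0 0 0;-4 -4.3 0 0 0 0;-4 -4.3 0 0 0 0' 255
python3 -m jog '-4 -4.3 0 0 0 0;-4 -4.3 0 0 0 0;0 0 0 0 0 -0.17;0 0 0 0 0 -0.17;0 0 0 0 0 -0.15;0 0 0 0 0 0'
```

```text
time_s: 2.45
eef_pos: [0.5115, 0.0262, 0.407]
orientation: [[-0.903, 0.429, 0.006], [0.429, 0.903, 0.004], [-0.004, 0.006, -1.0]]
ft_force: [1.4, 1.1, -0.4]
gripper_width: -0.0004
time_s: 3.2
eef_pos: [0.5475, -0.0962, 0.4077]
orientation: [[-0.999, -0.051, 0.009], [-0.051, 0.999, 0.003], [-0.009, 0.002, -1.0]]
ft_force: [-0.1, -0.1, 0.4]
gripper_width: -0.0002
```

```bash
python3 - <<'E'
from h import *
np.set_printoptions(precision=4,suppress=True)
im=snap('wrist','w1.png');W=cloud(im)
np.save('W1.npy',W)
for t in ['tube','end_stop','trigger','station']:
  for q in robot.cut_out(im,t)[:2]:
    P=W[cv2.erode(q['pixels'].astype(np.uint8),np.ones((3,3)))>0];P=P[~np.isnan(P[:,0])]
    c=P[:,:2].mean(0);w,v=np.linalg.eigh(np.cov((P[:,:2]-c).T)); d=v[:,1]*np.sign(v[0,1]); s=(P[:,:2]-c)@d
    print(t,q['p'],np.round(q['bbox']),c,np.degrees(np.arctan2(d[1],d[0])),s.min(),s.max(),np.percentile(P[:,2],[5,50,98]))
E
```

```text
tube 0.97 [369. 318.  25.  46.] [ 0.7479 -0.0104] 22.16048631673783 -0.020282689308619227 0.04885746189995398 [0.0187 0.0492 0.0563]
tube 0.79 [526. 266. 163.  84.] [0.6415 0.1993] -70.87400958440094 -0.1529660287718306 0.09803131105371793 [0.0398 0.0695 0.0763]
end_stop 0.82 [294. 278.  51.  13.] [ 0.6733 -0.1223] -87.96809842175465 -0.02898073589787449 0.0363246935058958 [0.0703 0.0862 0.0932]
trigger 0.57 [440. 229.  26.  22.] [0.5653 0.0253] 43.521078103474146 -0.009401082245620284 0.010866726827354227 [0.1904 0.193  0.1947]
station 0.73 [354. 191. 203. 162.] [ 0.5574 -0.0446] -87.53258673505599 -0.1065479381017997 0.15130348989412037 [0.0098 0.0479 0.1926]
```

View pics/w1.png

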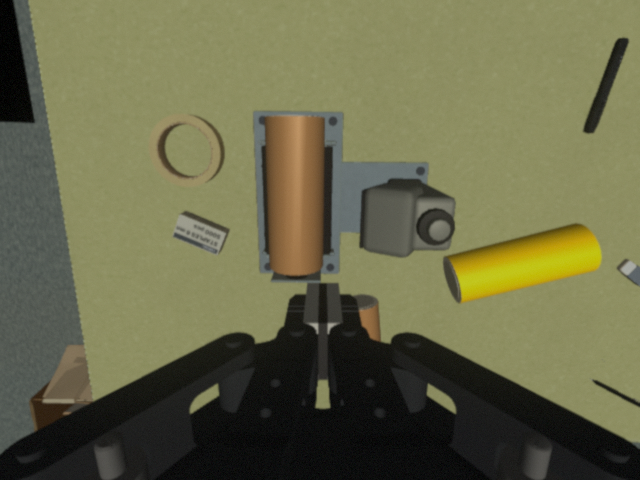

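```bash
cat > fit.py <<'E'
from h import *
from scipy.optimize import least_squares
def fit_tube(W,c=(0.558,-0.13)):
    P=W.reshape(-1,3);P=P[~np.isnan(P[:,0])]
    m=(abs(P[:,0]-c[0])<.07)&(abs(P[:,1]-c[1])<.034)&(P[:,2]>.085)&(P[:,2]<.135)
    P=P[m]
    def f(p): # y0,z0,sy,sz
        dx=P[:,0]-c[0]; y=P[:,1]-p[0]-p[2]*dx; z=P[:,2]-p[1]-p[3]*dx
        return (np.hypot(y*np.cos(np.arctan(p[2])),z)-.038)
    r=least_squares(f,[c[1],.075,.04,0],loss='soft_l1',f_scale=.001)
    return r.x,np.std(r.fun),len(P)
E
python3 - <<'E'
from fit import *
np.set_printoptions(precision=4,suppress=True)
W=np.load('W1.npy'); p,s,n=fit_tube(W); print(p,np.degrees(np.arctan(p[2])),s,n)
im=cv2.imread('pics/w1.png'); c=im[95:295,235:465]; cv2.imwrite('pics/w1c.png',cv2.resize(c,None,fx=3,fy=3,interpolation=cv2.INTER_CUBIC))
P=W.reshape(-1,3);P=P[~np.isnan(P[:,0])]
d=np.array([1,p[2]]);d/=np.linalg.norm(d);n=np.array([-d[1],d[0]])
o=np.array([.558,p[0]]); X=(P[:,:2]-o)@d; Y=(P[:,:2]-o)@n
m=(abs(Y)<.012)&(P[:,2]>.105)&(P[:,2]<.13)&(abs(X)<.2); print('tube x',np.percentile(X[m],[0,.5,99.5,100]))
m=(abs(Y)<.03)&(P[:,2]>.04)&(X>.1)&(X<.14); print('stop',np.percentile(X[m],[0,5,50,95,100]),np.percentile(P[m,2],[50,95]))
m=(abs(Y-.158)<.011)&(abs(X)<.05)&(P[:,2]>.18); print('trig',np.percentile(P[m,2],[5,50,95]),X[m].mean(),Y[m].mean())
m=(P[:,2]>.185)&(abs(Y-.158)<.03)&(abs(X)<.05);print(X[m].min(),X[m].max(),Y[m].min(),Y[m].max(),P[m,2].max(),X[m].mean(),Y[m].mean())
m=(P[:,2]>.009)&(P[:,2]<.025)&(abs(Y)<.1)&(abs(X)<.2); print('base',np.percentile(X[m],[0,.5,1,99,99.5,100]),np.percentile(Y[m],[0,.5,1]),np.median(P[m,2]))
m=(abs(X)<.08)&(Y>.18)&(Y<.25)&(P[:,2]<.03);print('table',np.median(P[m,2]))
m=(P[:,2]<.008)&(abs(X)<.1)&(Y<-.08)&(Y>-.12);print('table',np.median(P[m,2]))
E
```

```text
[-0.1308  0.0744  0.0404 -0.0005] 2.313263177220771 0.0007234672510878247 5792
tube x [-0.0994 -0.0991  0.0989  0.1005]
stop [0.1    0.1144 0.1156 0.1184 0.1191] [0.0877 0.0936]
trig [0.1821 0.1912 0.1941] 0.012827936001003864 0.15683681490632262
0.0028563942045988933 0.029943679464674983 0.14526988279611958 0.17479726438038662 0.19549761794345405 0.013834432815123419 0.1565145721075677
base [-0.1098 -0.1091 -0.1087  0.1374  0.1388  0.1814] [-0.0646 -0.064  -0.0638] 0.01105469127983022
table -0.00017468190951819285
table -0.00036525729862457723
```

View pics/w1c.png

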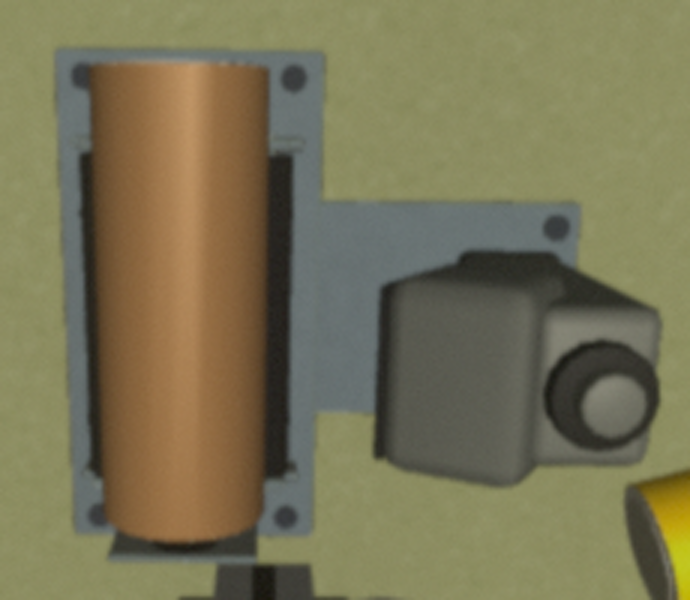

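```bash
python3 -m jog '-0.5 -1.7 5 0 0 0.01;-0.5 -1.7 5.5 0 0 0;0 0 5.5 0 0 0;0 0 5.5 0 0 0;0 0 4 0 0 0;0 0 2 0 0 0;0 0 0 0 0 0' 255
python3 -c "
from rig import robot;s=robot.get_state();print(s['eef_pos'],s['ft_force'],s['orientation'])"
```

```text
time_s: 4.32
eef_pos: [0.5659, -0.1282, 0.1264]
orientation: [[-0.999, -0.034, 0.015], [-0.034, 0.999, 0.001], [-0.015, 0.001, -1.0]]
ft_force: [1.1, 0.2, 0.3]
gripper_width: 0.0002
[ 0.5659014  -0.12818944  0.12637658] [1.13161141 0.22618986 0.32041316] [[-9.99307072e-01 -3.41060848e-02  1.49047493e-02]
 [-3.40894648e-02  9.99417849e-01  1.36779657e-03]
 [-1.49427227e-02  8.58753859e-04 -9.99887983e-01]]
```

```bash
python3 -m jog '0 0 0.7 0 0.015 -0.006;0 0 0.4 0 0 0;0 0 0 0 0 0'; python3 -m jog '0 0 0.15 0 0 0; 0 0 0 0 0 0';python3 -m jog '0 0 0.1 0 0 0; 0 0 0 0 0 0'
```

```text
time_s: 4.7
eef_pos: [0.5676, -0.1282, 0.1171]
orientation: [[-0.999, -0.04, 0.003], [-0.04, 0.999, 0.0], [-0.003, 0.0, -1.0]]
ft_force: [0.2, 0.2, -0.8]
gripper_width: 0.0
time_s: 4.95
eef_pos: [0.5681, -0.1283, 0.1165]
orientation: [[-0.999, -0.04, 0.004], [-0.04, 0.999, -0.0], [-0.004, -0.0, -1.0]]
ft_force: [-0.5, -0.4, 0.4]
gripper_width: -0.0
time_s: 5.2
eef_pos: [0.5682, -0.1283, 0.1157]
orientation: [[-0.999, -0.04, 0.005], [-0.04, 0.999, 0.0], [-0.005, -0.0, -1.0]]
ft_force: [-0.4, -0.4, -0.0]
gripper_width: 0.0001
```

```bash
python3 -m jog '0 0 0.15 0 0 0; 0 0 0.1 0 0 0;0 0 0 0 0 0'; for i in 1; do python3 -m jog '0 0 0.1 0 0 0; 0 0 0 0 0 0';done
```

```text
time_s: 5.58
eef_pos: [0.5682, -0.1283, 0.1132]
orientation: [[-0.999, -0.04, 0.005], [-0.04, 0.999, 0.0], [-0.005, -0.0, -1.0]]
ft_force: [-0.4, -0.1, 2.3]
gripper_width: 0.0
time_s: 5.82
eef_pos: [0.5682, -0.1284, 0.1133]
orientation: [[-0.999, -0.04, 0.005], [-0.04, 0.999, 0.0], [-0.005, 0.0, -1.0]]
ft_force: [-0.4, -0.4, 0.4]
gripper_width: 0.0003
```

```bash
python3 -m jog '0 0 0.1 0 0 0; 0 0 0 0 0 0'
```

```text
time_s: 6.08
eef_pos: [0.5682, -0.1286, 0.1132]
orientation: [[-0.999, -0.039, 0.006], [-0.039, 0.999, 0.0], [-0.006, 0.0, -1.0]]
ft_force: [-1.0, 0.4, 2.1]
gripper_width: 0.0003
```

```bash
python3 -m jog '0 0 0.2 0 0 0'; python3 -m jog '0 0 0.3 0 0 0'; python3 -m jog '0 0 -0.2 0 0 0'
```

```text
time_s: 6.2
eef_pos: [0.5684, -0.1287, 0.1126]
orientation: [[-0.999, -0.039, 0.007], [-0.039, 0.999, 0.001], [-0.007, 0.0, -1.0]]
ft_force: [-8.6, 2.0, 36.6]
gripper_width: 0.0
time_s: 6.32
eef_pos: [0.5685, -0.1289, 0.1124]
orientation: [[-0.999, -0.039, 0.008], [-0.038, 0.999, 0.001], [-0.008, 0.001, -1.0]]
ft_force: [-13.3, 3.8, 53.1]
gripper_width: 0.0001
time_s: 6.45
eef_pos: [0.5686, -0.129, 0.1153]
orientation: [[-0.999, -0.038, 0.009], [-0.038, 0.999, 0.001], [-0.009, 0.001, -1.0]]
ft_force: [-0.1, 0.3, -0.1]
gripper_width: 0.0002
```

```bash
python3 -m jog '0 0 -0.2 0 0.008 0;0 1.8 0 0 0 0;0 0 0.2 0 0 0;0 0 0 0 0 0'
```

```text
time_s: 6.95
eef_pos: [0.5678, -0.1088, 0.1142]
orientation: [[-0.999, -0.04, -0.0], [-0.04, 0.999, 0.001], [0.0, 0.001, -1.0]]
ft_force: [1.6, -0.4, -0.2]
gripper_width: 0.0
```

```bash
python3 -m jog '0 0 0.2 0 0 0;0 0 0 0 0 0'
```

```text
time_s: 7.2
eef_pos: [0.5676, -0.1089, 0.1116]
orientation: [[-0.999, -0.04, -0.001], [-0.04, 0.999, 0.001], [0.001, 0.001, -1.0]]
ft_force: [-0.2, 0.6, 0.2]
gripper_width: -0.0
```

```bash
python3 -m jog '0 0 0.1 0 0 0'
```

```text
time_s: 7.32
eef_pos: [0.5676, -0.1092, 0.1106]
orientation: [[-0.999, -0.039, -0.001], [-0.039, 0.999, 0.001], [0.001, 0.001, -1.0]]
ft_force: [0.1, -0.1, 0.2]
gripper_width: -0.0004
```

```bash
python3 -m jog '0 0 0.06 0 0 0'
```

```text
time_s: 7.45
eef_pos: [0.5676, -0.1094, 0.1099]
orientation: [[-0.999, -0.039, -0.001], [-0.039, 0.999, 0.001], [0.001, 0.001, -1.0]]
ft_force: [0.2, 1.1, 2.1]
gripper_width: -0.0001
```

```bash
python3 -m jog '0 -0.3 -0.06 0 0 0'
```

```text
time_s: 7.58
eef_pos: [0.5677, -0.1117, 0.1106]
orientation: [[-0.999, -0.039, -0.001], [-0.039, 0.999, 0.002], [0.001, 0.002, -1.0]]
ft_force: [-0.5, 3.9, 3.5]
gripper_width: 0.0002
```

```bash
python3 -m jog '0 -0.3 -0.02 0 0 0'
```

```text
time_s: 7.7
eef_pos: [0.5678, -0.114, 0.1111]
orientation: [[-0.999, -0.04, -0.001], [-0.04, 0.999, 0.003], [0.001, 0.003, -1.0]]
ft_force: [-2.4, 5.2, 8.1]
gripper_width: -0.0002
```

```bash
python3 -m jog '0 -0.3 -0.02 0 0 0'
```

```text
time_s: 7.82
eef_pos: [0.5679, -0.1162, 0.1118]
orientation: [[-0.999, -0.041, -0.001], [-0.041, 0.999, 0.004], [0.001, 0.004, -1.0]]
ft_force: [-2.3, 5.0, 6.7]
gripper_width: 0.0
```

```bash
python3 -m jog '0 -0.3 0.0 0 0 0;0 -0.3 0.01 0 0 0'
```

```text
time_s: 8.07
eef_pos: [0.5681, -0.1208, 0.1128]
orientation: [[-0.999, -0.042, -0.001], [-0.042, 0.999, 0.006], [0.001, 0.006, -1.0]]
ft_force: [-1.4, 3.8, 6.8]
gripper_width: 0.0004
```

```bash
python3 -m jog '0 -0.3 0.02 0 0 0;0 -0.3 0.03 0 0 0'
```

```text
time_s: 8.32
eef_pos: [0.5683, -0.1262, 0.1132]
orientation: [[-0.999, -0.043, -0.001], [-0.043, 0.999, 0.008], [0.001, 0.008, -1.0]]
ft_force: [-1.5, 3.4, 5.2]
gripper_width: 0.0003
```

```bash
python3 -m jog '0 -0.3 0.03 0.002 0 0;0 -0.3 0.03 0.002 0 0;0 -0.3 0.03 0.002 0 0'
```

```text
time_s: 8.7
eef_pos: [0.5686, -0.1351, 0.1131]
orientation: [[-0.999, -0.043, -0.0], [-0.043, 0.999, 0.003], [0.0, 0.003, -1.0]]
ft_force: [-0.9, 2.8, 7.7]
gripper_width: -0.0002
```

```bash
python3 -m jog '0 -0.3 0.05 0.002 0 0;0 -0.3 0.06 0.002 0 0'
```

```text
time_s: 8.95
eef_pos: [0.5689, -0.1411, 0.1128]
orientation: [[-0.999, -0.043, 0.0], [-0.043, 0.999, -0.001], [0.0, -0.001, -1.0]]
ft_force: [-1.3, 2.1, 7.5]
gripper_width: 0.0
```

```bash
python3 -m jog '0 -0.3 0.09 0 0 0;0 -0.3 0.11 0 0 0'
```

```text
time_s: 9.2
eef_pos: [0.5692, -0.1476, 0.1116]
orientation: [[-0.999, -0.043, 0.001], [-0.043, 0.999, -0.001], [-0.001, -0.001, -1.0]]
ft_force: [-1.2, 2.3, 5.9]
gripper_width: 0.0001
```

```bash
python3 -m jog '0 -0.3 0.14 0 0 0;0 -0.3 0.17 0 0 0'
```

```text
time_s: 9.45
eef_pos: [0.5698, -0.1548, 0.109]
orientation: [[-0.999, -0.043, 0.002], [-0.043, 0.999, -0.002], [-0.002, -0.002, -1.0]]
ft_force: [-0.8, 0.7, 2.6]
gripper_width: -0.0
```

```bash
python3 -m jog '0 -0.2 -1 0 0 0;1 1 -4 0 0 0;2 2 -5 0 0 0;2 2 -5 0 0 0;2 2 -5 0 0 0;0 0 0 0 0 0'
cat > lab.py <<'E'
from fit import *
def unwrap(im,p,xc=.558,fn=None,R=.038,half=.1,off=0.):
    # angle phi from top toward +y ; columns phi -100..100 step .5deg ; rows along X -half..half step 1mm
    ph=np.radians(np.arange(-100,100.1,.5)); xs=np.arange(-.11,.14,.001)
    d=np.array([1,p[2],p[3]]);d/=np.linalg.norm(d)
    n=np.array([-d[1],d[0],0]);n/=np.linalg.norm(n); u=np.cross(d,n)
    o=np.array([xc,p[0],p[1]])
    G=o+xs[:,None,None]*d+R*(np.sin(ph)[None,:,None]*n+np.cos(ph)[None,:,None]*u)
    q=proj(im,G.reshape(-1,3)).reshape(len(xs),len(ph),2).astype(np.float32)
    out=cv2.remap(im['frame'][:,:,::-1].copy(),q[...,0],q[...,1],cv2.INTER_LINEAR)
    T=T_wc(im);v=T[:3,3]-G; N=(G-(o+xs[:,None,None]*d))/R
    out[(v*N).sum(-1)<0.05*np.linalg.norm(v,axis=-1)]=(255,0,255)
    if fn: cv2.imwrite('pics/'+fn,cv2.resize(out,None,fx=1.9,fy=1.9))
    return out,ph,xs
E
python3 - <<'E'
from lab import *
im=snap('wrist','w2.png');W=cloud(im);p,s,n=fit_tube(W);print(p,s,n)
unwrap(im,p,fn='u2.png'); np.savez('w2.npz',W=W)
E
```

```text
time_s: 10.2
eef_pos: [0.4948, -0.0904, 0.3159]
orientation: [[-0.999, -0.039, 0.002], [-0.039, 0.999, -0.003], [-0.002, -0.004, -1.0]]
ft_force: [-0.2, 0.8, -0.6]
gripper_width: -0.0001
[-0.13093905  0.0743693   0.04070335 -0.00050084] 0.0006291018769576219 6776
```

View pics/w2.png

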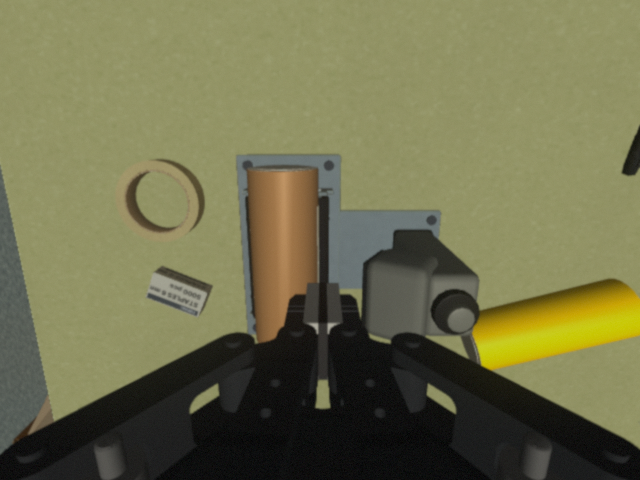

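View pics/u2.png

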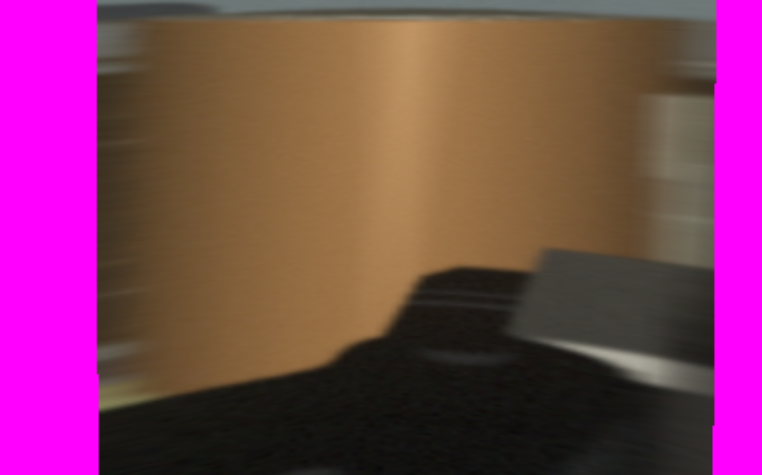

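```bash
python3 -m jog '-2.4 -0.9 5 0 0 0;-2.4 -0.9 5 0 0 0;-2.2 -0.8 4.5 0 0 0;0 0 3.2 0 0 0;0 0 1.0 0 0 0;0 0 0 0 0 0'
```

```text
time_s: 11.0
eef_pos: [0.5677, -0.1192, 0.117]
orientation: [[-0.999, -0.036, -0.004], [-0.036, 0.999, -0.005], [0.004, -0.005, -1.0]]
ft_force: [0.1, -0.3, 0.3]
gripper_width: 0.0
```

```bash
python3 -m jog '0 0.6 0.2 -0.005 -0.004 -0.004;0 0 0.15 0 0 0;0 0 0.05 0 0 0'
```

```text
time_s: 11.38
eef_pos: [0.5686, -0.1129, 0.1156]
orientation: [[-0.999, -0.041, 0.005], [-0.041, 0.999, -0.0], [-0.004, -0.0, -1.0]]
ft_force: [-0.4, 0.2, 0.5]
gripper_width: 0.0002
```

```bash
python3 -m jog '0 0 0.25 0 0.003 0;0 0 0.06 0 0 0'
```

```text
time_s: 11.62
eef_pos: [0.5691, -0.1128, 0.1134]
orientation: [[-0.999, -0.041, 0.003], [-0.041, 0.999, -0.0], [-0.003, -0.0, -1.0]]
ft_force: [0.0, 0.1, -0.2]
gripper_width: 0.0
```

```bash
python3 -m jog '0 0 0.06 0 0 0'
```

```text
time_s: 11.75
eef_pos: [0.5691, -0.1129, 0.1128]
orientation: [[-0.999, -0.041, 0.003], [-0.041, 0.999, -0.0], [-0.003, -0.001, -1.0]]
ft_force: [-0.2, -0.4, 0.2]
gripper_width: -0.0001
```

```bash
python3 -m jog '0 0 0.09 0 0 0'
```

```text
time_s: 11.88
eef_pos: [0.5692, -0.1129, 0.1118]
orientation: [[-0.999, -0.041, 0.003], [-0.041, 0.999, -0.0], [-0.003, -0.001, -1.0]]
ft_force: [0.5, -0.2, 0.2]
gripper_width: -0.0
```

```bash
python3 -m jog '0 0 0.06 0 0 0'
```

```text
time_s: 12.0
eef_pos: [0.5691, -0.1129, 0.1112]
orientation: [[-0.999, -0.041, 0.003], [-0.041, 0.999, -0.0], [-0.003, -0.001, -1.0]]
ft_force: [0.0, 0.7, 2.4]
gripper_width: -0.0001
```

```bash
python3 -m jog '0 -0.3 -0.02 0.001 0 0'; python3 -m jog '0 -0.3 0 0.001 0 0'
```

```text
time_s: 12.12
eef_pos: [0.5693, -0.115, 0.1115]
orientation: [[-0.999, -0.042, 0.003], [-0.042, 0.999, -0.0], [-0.003, -0.0, -1.0]]
ft_force: [-0.8, 5.7, 7.5]
gripper_width: 0.0
time_s: 12.25
eef_pos: [0.5693, -0.1169, 0.1119]
orientation: [[-0.999, -0.043, 0.003], [-0.043, 0.999, 0.0], [-0.003, -0.0, -1.0]]
ft_force: [-3.0, 6.1, 9.5]
gripper_width: -0.0001
```

```bash
python3 -m jog '0 -0.3 0.01 0.001 0 0;0 -0.3 0.02 0.001 0 0'
```

```text
time_s: 12.5
eef_pos: [0.5695, -0.1207, 0.1127]
orientation: [[-0.999, -0.045, 0.002], [-0.045, 0.999, 0.001], [-0.002, 0.001, -1.0]]
ft_force: [-1.8, 4.7, 8.9]
gripper_width: 0.0001
```

```bash
python3 -m jog '0 -0.3 0.02 0.001 0 0;0 -0.3 0.03 0.001 0 0;0 -0.3 0.03 0.001 0 0'
```

```text
time_s: 12.88
eef_pos: [0.5697, -0.1277, 0.1132]
orientation: [[-0.999, -0.047, 0.002], [-0.047, 0.999, 0.001], [-0.002, 0.001, -1.0]]
ft_force: [-0.9, 2.1, 4.4]
gripper_width: -0.0002
```

```bash
python3 -m jog '0 -0.3 0.03 0.001 0 0;0 -0.3 0.03 0.001 0 0'
```

```text
time_s: 13.12
eef_pos: [0.57, -0.133, 0.1131]
orientation: [[-0.999, -0.047, 0.002], [-0.047, 0.999, 0.0], [-0.002, 0.0, -1.0]]
ft_force: [-1.6, 2.6, 6.1]
gripper_width: -0.0001
```

```bash
python3 -m jog '0 0 -1.5 0 0 0.005;3 1 -4 0 0 0;4 1.5 -4 0 0 0;3 1.5 -4 0 0 0;0 0 -2 0 0 0;0 0 0 0 0 0'
python3 - <<'E'
from lab import *
im=snap('wrist','w3.png');W=cloud(im);p,s,n=fit_tube(W);print(p,s,n)
o,ph,xs=unwrap(im,p,fn='u3.png')
g=o[70:110].mean((0,2))
for i in range(220,360,4): print(round(np.degrees(ph[i])),int(g[i]),end='; ')
E
```

```text
time_s: 13.88
eef_pos: [0.4655, -0.0985, 0.2754]
orientation: [[-0.999, -0.038, 0.006], [-0.038, 0.999, -0.001], [-0.006, -0.001, -1.0]]
ft_force: [0.6, 0.2, -0.3]
gripper_width: -0.0001
[-0.13071691  0.07442732  0.04168386  0.00081563] 0.0005973228203113481 4999
10 89; 12 85; 14 80; 16 77; 18 75; 20 75; 22 74; 24 75; 26 74; 28 75; 30 80; 32 82; 34 78; 36 75; 38 74; 40 74; 42 75; 44 81; 46 93; 48 102; 50 105; 52 105; 54 104; 56 101; 58 93; 60 83; 62 72; 64 64; 66 57; 68 53; 70 50; 72 47; 74 45; 76 43; 78 41;
```

View pics/w3.png

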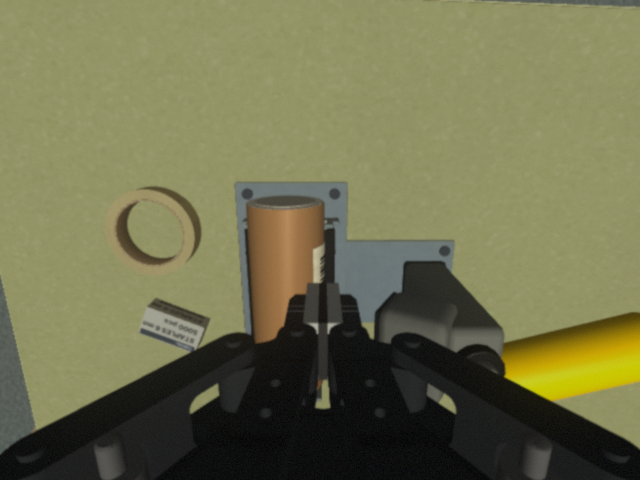

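View pics/u3.png

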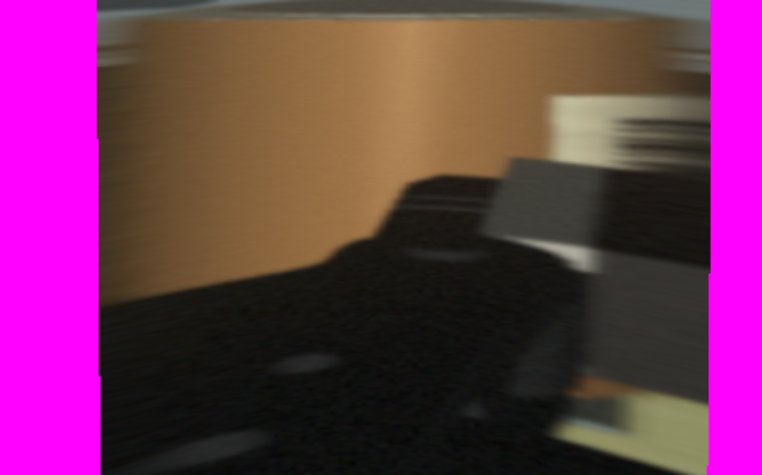

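```bash
python3 -m jog '-3.5 -0.6 4 0 0 0;-3.5 -0.6 4 0 0 0;-3.3 -0.6 4 0 0 0;0 0 2.6 0 0.006 -0.003;0 0 0.8 0 0 0;0 0 0 0 0 0'
```

```text
time_s: 14.68
eef_pos: [0.5723, -0.1144, 0.1117]
orientation: [[-0.999, -0.039, -0.005], [-0.039, 0.999, -0.001], [0.005, -0.001, -1.0]]
ft_force: [1.2, 0.9, 2.1]
gripper_width: -0.0003
```

```bash
python3 -m jog '0 -0.3 0 0.001 -0.002 0'
```

```text
time_s: 14.8
eef_pos: [0.5725, -0.1172, 0.1124]
orientation: [[-0.999, -0.04, -0.002], [-0.04, 0.999, -0.002], [0.002, -0.002, -1.0]]
ft_force: [-0.3, 0.9, 1.1]
gripper_width: 0.0001
```

```bash
python3 -m jog '0 -0.3 0.01 0.001 -0.002 0;0 -0.3 0.01 0.001 0 0'
```

```text
time_s: 15.05
eef_pos: [0.573, -0.124, 0.1141]
orientation: [[-0.999, -0.039, 0.003], [-0.039, 0.999, -0.004], [-0.003, -0.004, -1.0]]
ft_force: [-0.3, 0.2, -0.0]
gripper_width: 0.0
```

```bash
python3 -m jog '0 -0.3 0.02 0.001 0 0;0 -0.3 0.03 0.001 0 0;0 -0.3 0.03 0.001 0 0'
```

```text
time_s: 15.42
eef_pos: [0.5734, -0.134, 0.1142]
orientation: [[-0.999, -0.039, 0.004], [-0.039, 0.999, -0.008], [-0.004, -0.008, -1.0]]
ft_force: [0.2, 0.3, -0.4]
gripper_width: -0.0001
```

```bash
python3 -m jog '0 0 -0.2 -0.008 0.003 0;0 1.7 0 0 0 0;0 0 0.2 0 0 0;0 0 0 0 0 0'
```

```text
time_s: 15.92
eef_pos: [0.5727, -0.1152, 0.114]
orientation: [[-0.999, -0.04, 0.0], [-0.04, 0.999, 0.001], [-0.0, 0.001, -1.0]]
ft_force: [0.1, 0.2, -0.2]
gripper_width: 0.0002
```

```bash
python3 -m jog '0 0 0.18 0 0 0'
```

```text
time_s: 16.05
eef_pos: [0.5727, -0.1151, 0.1121]
orientation: [[-0.999, -0.04, 0.0], [-0.04, 0.999, 0.001], [-0.0, 0.001, -1.0]]
ft_force: [0.6, -0.3, 0.4]
gripper_width: 0.0
```

```bash
python3 -m jog '0 0 0.06 0 0 0'
```

```text
time_s: 16.18
eef_pos: [0.5728, -0.1152, 0.1117]
orientation: [[-0.999, -0.04, 0.0], [-0.04, 0.999, 0.001], [-0.001, 0.001, -1.0]]
ft_force: [-1.5, 1.0, 7.6]
gripper_width: -0.0002
```

Contact at 7.6 N; draw round.

```bash
python3 -m jog '0 -0.3 -0.01 0.001 0 0'
```

```text
time_s: 16.3
eef_pos: [0.5729, -0.1172, 0.1121]
orientation: [[-0.999, -0.04, 0.0], [-0.04, 0.999, 0.001], [-0.0, 0.001, -1.0]]
ft_force: [-1.6, 6.1, 8.0]
gripper_width: -0.0002
```

```bash
python3 -m jog '0 -0.3 0.01 0.001 0 0;0 -0.3 0.02 0.001 0 0'
```

```text
time_s: 16.55
eef_pos: [0.5731, -0.121, 0.1127]
orientation: [[-0.999, -0.042, 0.0], [-0.042, 0.999, 0.003], [-0.0, 0.003, -1.0]]
ft_force: [-2.1, 4.2, 9.1]
gripper_width: 0.0002
```

```bash
python3 -m jog '0 -0.3 0.03 0.001 0 0;0 -0.3 0.03 0.001 0 0'
```

```text
time_s: 16.8
eef_pos: [0.5732, -0.1253, 0.1131]
orientation: [[-0.999, -0.043, -0.0], [-0.043, 0.999, 0.003], [0.0, 0.003, -1.0]]
ft_force: [-1.3, 4.1, 6.3]
gripper_width: 0.0002
```

```bash
python3 -m jog '0 -0.3 0.03 0.001 0 0;0 -0.3 0.03 0.001 0 0'
```

```text
time_s: 17.05
eef_pos: [0.5734, -0.1301, 0.1131]
orientation: [[-0.999, -0.043, -0.0], [-0.043, 0.999, 0.003], [0.0, 0.003, -1.0]]
ft_force: [-1.9, 3.0, 5.0]
gripper_width: -0.0
```

```bash
python3 -m jog '0 -0.25 0.04 0.001 0 0'; python3 -m jog '0 0 -1.5 0 0 0.003;3 0.5 -5 0 0 0;3 0.5 -5 0 0 0;3 0.5 -5 0 0 0;1 0 -5 0 0 0;0 0 0 0 0 0'
python3 - <<'E'
from lab import *
im=snap('wrist','w4.png');W=cloud(im);p,s,n=fit_tube(W);print(p,s,n)
o,ph,xs=unwrap(im,p,fn='u4.png')
E
```

```text
time_s: 17.18
eef_pos: [0.5735, -0.1321, 0.1131]
orientation: [[-0.999, -0.044, -0.0], [-0.044, 0.999, 0.003], [-0.0, 0.003, -1.0]]
ft_force: [-2.0, 3.6, 7.1]
gripper_width: 0.0
time_s: 17.92
eef_pos: [0.4699, -0.1232, 0.3379]
orientation: [[-0.999, -0.037, 0.003], [-0.037, 0.999, 0.003], [-0.003, 0.003, -1.0]]
ft_force: [1.4, -0.6, -0.7]
gripper_width: -0.0004
[-0.13040043  0.07470016  0.04267899  0.00340136] 0.0006525452280713852 4031
```

View pics/w4.png

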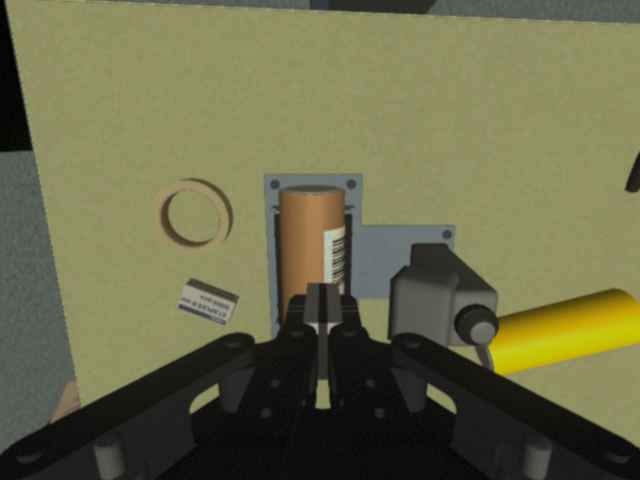

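View pics/u4.png

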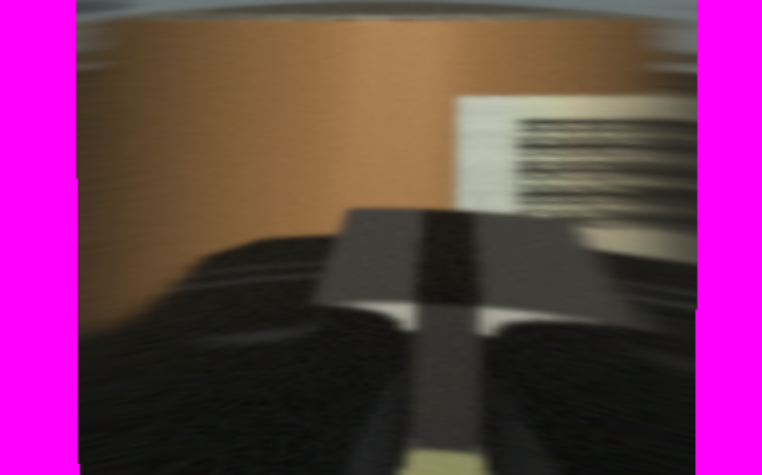

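```bash
python3 -m jog '2 -0.5 3 0 0 -0.003;2 -0.5 4 0 0 0;0 0 5.5 0 0 0;0 0 5.5 0 0 0;0 0 5 0 0 0;0 0 2.5 0 0 0;0 0 0 0 0 0'
```

```text
time_s: 18.85
eef_pos: [0.4271, -0.1341, 0.0707]
orientation: [[-0.999, -0.04, -0.005], [-0.04, 0.999, 0.003], [0.005, 0.003, -1.0]]
ft_force: [-0.1, -0.3, -0.0]
gripper_width: -0.0
```

```bash
python3 -m jog '-1.0 0 0 0 -0.004 0;-0.5 0 0 0 0 0;0 0 0 0 0 0'
```

```text
time_s: 19.23
eef_pos: [0.4444, -0.1338, 0.0726]
orientation: [[-0.999, -0.039, 0.002], [-0.039, 0.999, 0.002], [-0.002, 0.002, -1.0]]
ft_force: [0.5, 0.2, -0.6]
gripper_width: -0.0001
```

```bash
python3 -m jog '-0.2 0 0 0 0 0;-0.2 0 0 0 0 0'
```

```text
time_s: 19.48
eef_pos: [0.4484, -0.1334, 0.0737]
orientation: [[-0.999, -0.04, 0.003], [-0.04, 0.999, 0.002], [-0.003, 0.002, -1.0]]
ft_force: [-2.1, -0.3, -0.3]
gripper_width: -0.0001
```

```bash
python3 -m jog '-0.2 -0.02 0.04 0 0 0;-0.2 -0.02 0.04 0 0 0'
```

```text
time_s: 19.73
eef_pos: [0.4509, -0.1334, 0.0729]
orientation: [[-0.999, -0.039, 0.001], [-0.039, 0.999, 0.003], [-0.001, 0.003, -1.0]]
ft_force: [-4.6, -0.3, 1.8]
gripper_width: 0.0001
```

```bash
python3 -m jog '-0.2 -0.02 0.04 0 0 0;-0.2 -0.02 0.04 0 0 0;-0.2 -0.02 0.04 0 0 0'
```

```text
time_s: 20.1
eef_pos: [0.4563, -0.1339, 0.0715]
orientation: [[-0.999, -0.039, -0.001], [-0.039, 0.999, 0.003], [0.001, 0.003, -1.0]]
ft_force: [-3.8, -0.4, 0.6]
gripper_width: 0.0002
```

```bash
python3 -m jog '-0.2 -0.02 0.02 0 0 0;-0.15 -0.02 0.02 0 0 0'
```

```text
time_s: 20.35
eef_pos: [0.4598, -0.1341, 0.0709]
orientation: [[-0.999, -0.039, -0.002], [-0.039, 0.999, 0.003], [0.002, 0.003, -1.0]]
ft_force: [-4.6, -0.7, 3.2]
gripper_width: 0.0001
```

```bash
python3 -m jog '-0.12 -0.01 0 0 0 0'
```

```text
time_s: 20.48
eef_pos: [0.4611, -0.1342, 0.0709]
orientation: [[-0.999, -0.039, -0.002], [-0.039, 0.999, 0.003], [0.002, 0.003, -1.0]]
ft_force: [-3.9, -0.5, 1.7]
gripper_width: -0.0001
```

```bash
python3 -m jog '-0.1 -0.01 0 0 0 0'
```

```text
time_s: 20.6
eef_pos: [0.4623, -0.1342, 0.0709]
orientation: [[-0.999, -0.039, -0.002], [-0.039, 0.999, 0.003], [0.002, 0.003, -1.0]]
ft_force: [-3.9, -0.5, 1.4]
gripper_width: 0.0001
```

```bash
python3 -m jog '-0.08 0 0 0 0 0'
```

```text
time_s: 20.72
eef_pos: [0.4622, -0.1342, 0.0709]
orientation: [[-0.999, -0.038, -0.003], [-0.038, 0.999, 0.004], [0.003, 0.004, -1.0]]
ft_force: [-7.9, 0.2, 5.5]
gripper_width: -0.0
```

```bash
python3 -m jog '-0.07 0 0 0 0 0'
```

```text
time_s: 20.85
eef_pos: [0.4621, -0.1342, 0.0708]
orientation: [[-0.999, -0.038, -0.005], [-0.038, 0.999, 0.004], [0.004, 0.004, -1.0]]
ft_force: [-7.1, -0.6, 3.6]
gripper_width: 0.0001
```

```bash
python3 -m jog '1 0 0 0 0.004 0;0.8 0 -2 0 0 0;0 0 -5 0 0 0;0 0 -5 0 0 0;-2 1 -5 0 0 0;-5 1 -3 0 0 0;-5 0 -3 0 0 0;-2 0 -3 0 0 -0.003;0 0 0 0 0 0'
python3 - <<'E'
from lab import *
np.set_printoptions(precision=4,suppress=True)
im=snap('wrist','w5.png');W=cloud(im);p,s,n=fit_tube(W,c=(.572,-.13));print(p,s,n)
o,ph,xs=unwrap(im,p,xc=.572,fn='u5.png')
P=W.reshape(-1,3);P=P[~np.isnan(P[:,0])]
d=np.array([1,p[2]]);d/=np.linalg.norm(d);n=np.array([-d[1],d[0]])
oo=np.array([.572,p[0]]); X=(P[:,:2]-oo)@d; Y=(P[:,:2]-oo)@n
m=(abs(Y)<.012)&(P[:,2]>.105)&(P[:,2]<.13)&(abs(X)<.2); print('tube x',np.percentile(X[m],[0,.5,99.5,100]))
m=(abs(Y)<.012)&(abs(X)<.095)&(P[:,2]>.1); print('top z',np.percentile(P[m,2],[0.1,1,50,99,99.9]))
m=(P[:,2]>.009)&(P[:,2]<.025)&(abs(Y)<.1)&(abs(X)<.2); print('base',np.percentile(X[m],[0,.5,1,99,99.5,100]))
g=o.astype(float)
for a,b in((55,80),(80,100),(100,130)):
  G=g[a:b].mean((0,2)); k=np.arange(210,270); dG=np.convolve(G,[1,1,1,0,-1,-1,-1],'same'); i=k[np.argmax(dG[k])]; print(a,np.degrees(ph[i]),G[i-6:i+7:3])
E
```

```text
time_s: 21.98
eef_pos: [0.5919, -0.1094, 0.3407]
orientation: [[-0.999, -0.044, 0.006], [-0.044, 0.999, 0.002], [-0.006, 0.002, -1.0]]
ft_force: [-0.7, -0.0, 0.1]
gripper_width: 0.0
[-0.1299  0.0746  0.0404  0.0002] 0.0006873721676533249 8268
tube x [-0.0987 -0.0976  0.1     0.1019]
top z [0.1091 0.11   0.4006 0.4399 0.4407]
base [-0.1237 -0.1227 -0.1225  0.1658  0.167   0.17  ]
55 19.0 [130.7867 139.8533 161.0933 180.44   185.6667]
80 19.0 [126.8833 136.8333 158.0833 177.0333 183.0167]
100 19.0 [121.7556 131.2222 154.4333 175.1778 181.3889]
```

View pics/w5.png

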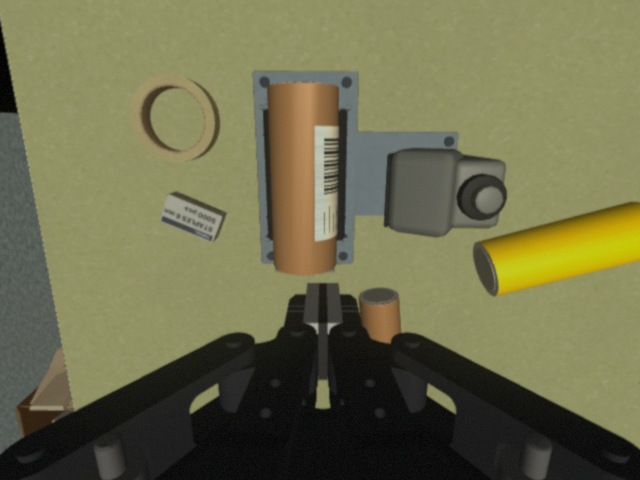

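View pics/u5.png

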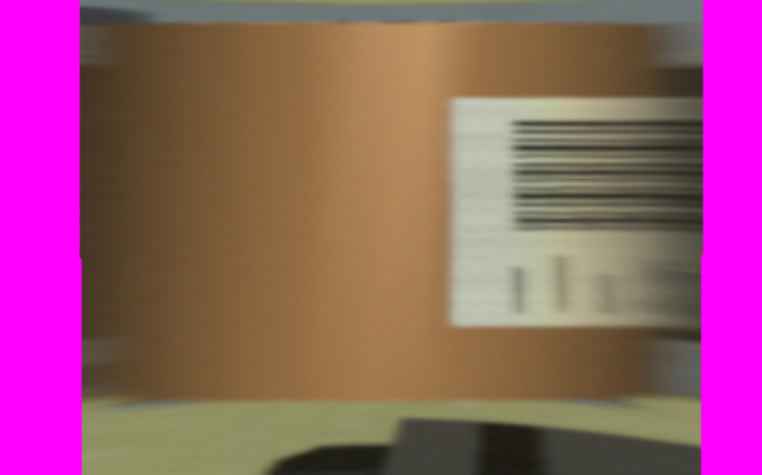

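```bash
python3 - <<'E'
from lab import *
np.set_printoptions(precision=4,suppress=True)
for nm in ('top','scene'):
  im=snap(nm,nm+'5.png');W=cloud(im);p,s,n=fit_tube(W,c=(.572,-.13));print(p,s,n)
  o,ph,xs=unwrap(im,p,xc=.572,fn='u6%s.png'%nm)
  g=o.astype(float)
  for a,b in((55,80),(80,100),(100,130)):
    G=g[a:b].mean((0,2)); k=np.arange(210,270); dG=np.convolve(G,[1,1,1,0,-1,-1,-1],'same'); i=k[np.argmax(dG[k])]; print(a,np.degrees(ph[i]))
E
```

```text
[-0.13   0.075  0.04   0.   ] nan 0
55 15.5
80 5.0
100 6.5
[-0.1322  0.0753  0.0409 -0.0103] 0.0014591423942708671 1192
55 18.5
80 19.0
100 19.0
  ret = _var(a, axis=axis, dtype=dtype, out=out, ddof=ddof,
  arrmean = um.true_divide(arrmean, div, out=arrmean,
  ret = ret.dtype.type(ret / rcount)
```

View pics/u6top.png

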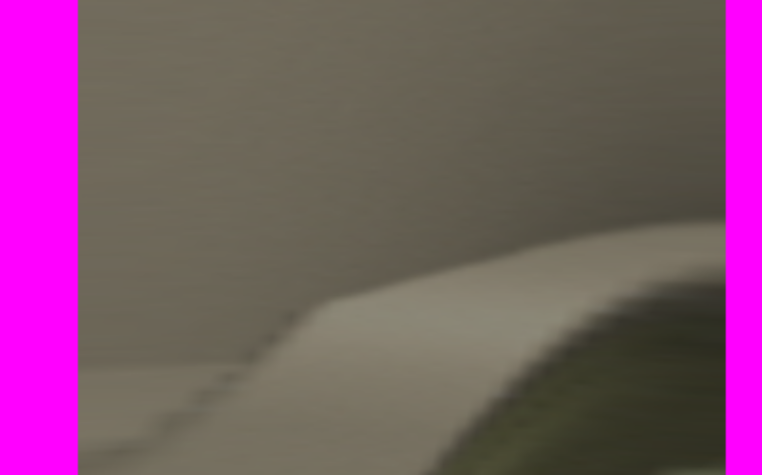

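View pics/u6scene.png

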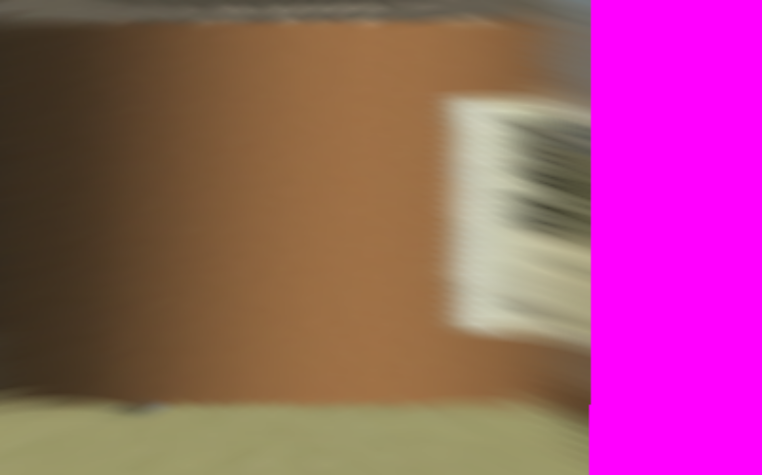

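```bash
python3 -m jog '0.5 4.5 1 0 0 0;0.5 4.5 3 0 0 0;0.5 4.2 4 0 0 0;0.4 0.4 3 0 0.004 0;0 0 1 0 0 0;0 0 0 0 0 0'
python3 - <<'E'
from h import *
np.set_printoptions(precision=4,suppress=True)
im=snap('wrist','w7.png');W=cloud(im);P=W.reshape(-1,3);P=P[~np.isnan(P[:,0])]
m=(abs(P[:,0]-.566)<.02)&(abs(P[:,1]-.027)<.02)&(P[:,2]>.178)&(P[:,2]<.2)
print(np.percentile(P[m,2],[5,20,50,80,95]))
E
```

```text
time_s: 22.88
eef_pos: [0.5567, 0.0266, 0.2115]
orientation: [[-0.999, -0.037, -0.01], [-0.037, 0.999, 0.002], [0.01, 0.002, -1.0]]
ft_force: [1.0, -0.5, -0.3]
gripper_width: -0.0002
[0.1801 0.1823 0.1831 0.1838 0.1875]
```

View pics/w7.png

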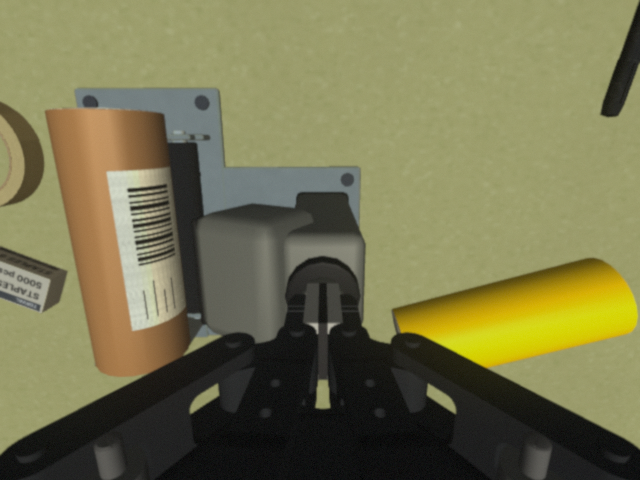

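```bash
python3 -m jog '-0.8 0 0 0 -0.01 -0.003;0 0 0.5 0 0 0;0 0 0 0 0 0'
python3 - <<'E'
from lab import *
np.set_printoptions(precision=4,suppress=True)
im=snap('wrist','w8.png');W=cloud(im)
for p in (np.array([-.1299,.0746,.0404,.0002]),fit_tube(W,c=(.572,-.13))[0]):
  print(p); o,ph,xs=unwrap(im,p,xc=.572,fn='u8.png')
  g=o.astype(float)
  for a,b in((55,80),(80,100),(120,155)):
    G=g[a:b].mean((0,2)); dG=np.convolve(G,[1,1,1,0,-1,-1,-1],'same'); k=np.arange(210,270);i=k[np.argmax(dG[k])];k=np.arange(370,398);j=k[np.argmin(dG[k])]; print(a,np.degrees(ph[i]),np.degrees(ph[j]))
E
```

```text
time_s: 23.3
eef_pos: [0.5671, 0.0252, 0.2089]
orientation: [[-0.999, -0.038, 0.006], [-0.038, 0.999, 0.003], [-0.006, 0.003, -1.0]]
ft_force: [0.4, 0.7, 0.2]
gripper_width: -0.0002
[-0.1299  0.0746  0.0404  0.0002]
55 18.5 98.0
80 18.5 98.0
120 18.5 98.0
[-0.1299  0.0745  0.0409 -0.0005]
55 18.5 97.5
80 18.5 98.0
120 18.5 98.0
```

View pics/u8.png

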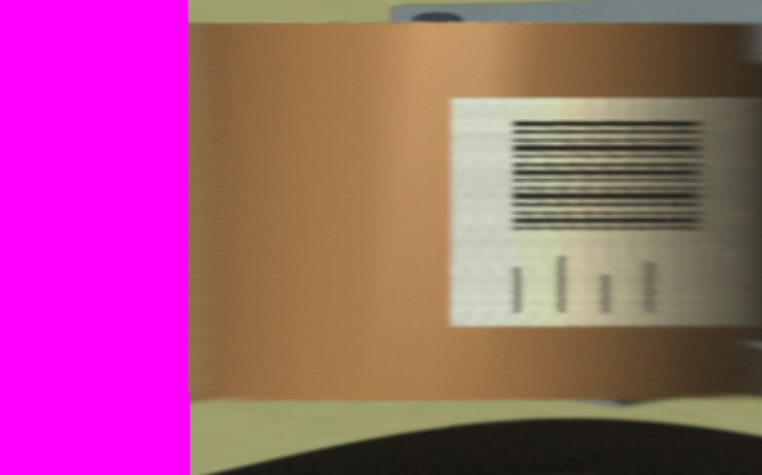

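```bash
python3 -m jog '0 0.15 0.8 0 0.006 0;0 0 0.3 0 0 0;0 0 0 0 0 0'
```

```text
time_s: 23.72
eef_pos: [0.5672, 0.0268, 0.1974]
orientation: [[-0.999, -0.038, -0.0], [-0.038, 0.999, 0.003], [0.0, 0.003, -1.0]]
ft_force: [-0.6, -0.8, 0.8]
gripper_width: -0.0001
```

```bash
python3 -m jog '0 0 0.2 0 0 0;0 0 0.2 0 0 0'
```

```text
time_s: 23.98
eef_pos: [0.5673, 0.0269, 0.1933]
orientation: [[-0.999, -0.038, -0.0], [-0.038, 0.999, 0.003], [0.0, 0.003, -1.0]]
ft_force: [0.2, -0.4, 2.3]
gripper_width: 0.0001
```

```bash
python3 -m jog '0 0 0.2 0 0 0;0 0 0.2 0 0 0'
```

```text
time_s: 24.22
eef_pos: [0.5673, 0.0269, 0.1894]
orientation: [[-0.999, -0.038, 0.0], [-0.038, 0.999, 0.003], [-0.0, 0.003, -1.0]]
ft_force: [-1.3, -0.2, 4.0]
gripper_width: 0.0003
```

```bash
python3 -m jog '0 0 0.15 0 0 0'
```

```text
time_s: 24.35
eef_pos: [0.5673, 0.0269, 0.188]
orientation: [[-0.999, -0.038, 0.0], [-0.038, 0.999, 0.003], [-0.0, 0.003, -1.0]]
ft_force: [-1.0, -0.7, 3.8]
gripper_width: 0.0002
```

```bash
python3 -m jog '0 0 0.12 0 0 0'
```

```text
time_s: 24.48
eef_pos: [0.5673, 0.0269, 0.1874]
orientation: [[-0.999, -0.038, 0.0], [-0.038, 0.999, 0.003], [-0.0, 0.003, -1.0]]
ft_force: [-5.4, -0.3, 20.1]
gripper_width: -0.0001
```

```bash
python3 -m jog '0 0 0 0 0 0;0 0 -0.5 0 0 0;0 0 -1.5 0 0 0;0 0 -3 0 0 0;3 0 -5 0 0 0;3 -3 -5 0 0 0;0 -3 -3 0 0 0;0 0 0 0 0 0'
python3 - <<'E'
from lab import *
np.set_printoptions(precision=4,suppress=True)
im=snap('wrist','w9.png');W=cloud(im)
p,s,n=fit_tube(W,c=(.572,-.13));print(p,s,n)
o,ph,xs=unwrap(im,p,xc=.572,fn='u9.png')
g=o.astype(float)
for a,b in((55,80),(80,100)):
    G=g[a:b].mean((0,2)); dG=np.convolve(G,[1,1,1,0,-1,-1,-1],'same'); k=np.arange(210,270);i=k[np.argmax(dG[k])]; print(a,np.degrees(ph[i]))
P=W.reshape(-1,3);P=P[~np.isnan(P[:,0])]
m=(abs(P[:,0]-.566)<.007)&(abs(P[:,1]-.027)<.007)&(P[:,2]>.178)&(P[:,2]<.2);print('trig z',np.median(P[m,2]))
E
```

```text
time_s: 25.48
eef_pos: [0.5096, -0.0362, 0.3745]
orientation: [[-0.999, -0.038, 0.004], [-0.038, 0.999, 0.003], [-0.004, 0.003, -1.0]]
ft_force: [0.8, 0.6, -0.6]
gripper_width: 0.0003
[-0.1299  0.0745  0.0411 -0.0001] 0.0007203696157105344 6017
55 18.5
80 18.5
trig z 0.19322088150365704
```

View pics/w9.png

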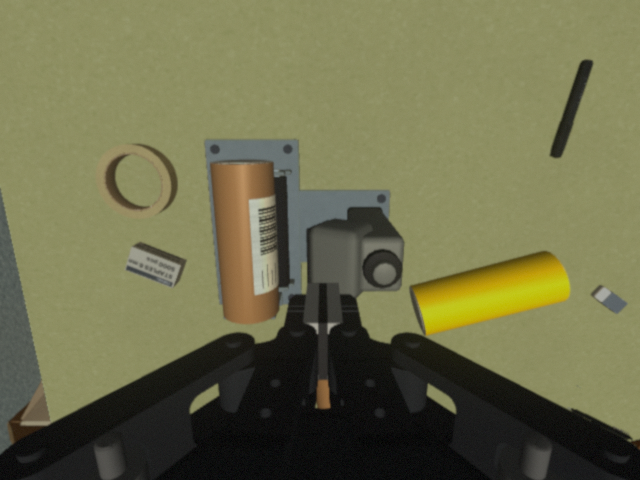

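```bash
python3 -c "
from rig import robot;print(robot.sign_off())"
```

```text
the job is handed in; nothing more can be done
None
```

The job is handed in with the tube home, the label facing the scanner and the trigger pressed. However, early on I pressed the tube harder than the 30 N dent limit, so it may be dented.

**What I did**
- I turned the larger brown tube with the shut fingertips in three effective strokes, mostly at 4–9 N. A fourth pass lost contact and turned nothing.
- I then slid it about 14 mm until it stopped moving against the end stop, at about 8 N.
- Last, I pressed the trigger about 6 mm to its bottom, with 20 N at the end, and let it up. I finished at about 25.5 s.

**Last checks**
- **Label:** the wrist views put its middle at 58.5–59° from the top, against a target of 60°. The scene camera's label edge agreed. I did not correct the remaining 1–1.5°, which is within the camera calibration.
- **Tube position:** measured along the cradle, the label's middle is within about 1–2 mm of the read point, which fits the tube being home. I did not see the contact at the stop itself.
- **Trigger:** its top reads 0.193 m again, so it is fully up.
- **Other things:** the tape roll, staple box and marker were never touched and look in place in the last view.

**What failed or disagreed**
- **Force on the tube:** while feeling for contact at about 6.2–6.3 s, I issued two downward rows without checking the force between them. The wrist read about 37 N and then 53 N. No dent shows in the images, but that spot is now underneath and I could not inspect it.
- **Top camera:** its label check gave no usable result because the arm was in the way.

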